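# Mesh check of a twelve-tooth pump gear

## Robot

A 7-joint arm with a two-finger parallel gripper is mounted at the origin on the work surface. World frame = base frame: x ahead of the robot, y to its left, z up, the work surface at z = 0. Lengths are in m, angles in degrees, forces in N, time in s.
With the tool pointing down it reaches from about 0.35 to 0.9 m from the base axis. Payload 8.1 kg.
Tool frame: the origin (TCP) lies at the very end of the fingers, on their centre line; the grasp point (between the pads) lies 19 mm behind it (pinch_z is the distance from the TCP to the grasp point, in m); z points along the fingers, y is the direction in which the jaws open and shut (so a half turn about z gives the same grasp; the last joint's range is limited). The gripper opens to 92 mm and grips with 3 to 60 N. Pads are 19 mm wide; open, the fingers measure 130 mm over their backs; the gripper's body (75 mm by 190 mm) begins 47 mm behind the grasp point.
Start: joints at [64.653, 24.895, 1.432, 90.138, -0.665, 64.973, -4.303], TCP at [0.208, -0.589, 0.227] pointing down, gripper open.
Joint ranges: [-149.89, 149.89], [-25.12, 119.58], [-72.63, 75.52], [4.76, 147.25], [-75.54, 255.54], [6.69, 114.76], [-157.13, 157.13]. Speed limits (degrees/s): [127.2, 127.2, 172.46, 172.46, 180, 180, 180].

## Interface

Orientations are given as [roll, pitch, yaw] about the fixed x, y, z axes, in that order (R = Rz(yaw) Ry(pitch) Rx(roll)).
In Python, from rig import observe, camera, finish_job, pinch_z gives the robot as it stands.
- The arm moves only by the tool drive_tool, never from a script. Its argument "commands" is a list of rows, each a list of 5 numbers: the finger opening in mm, from 0 to 91.8, then the shift along the tool's x, y, z in mm, then the turn about the tool's z in rad. A call has 1 to 20 rows; each row shifts and turns the commanded pose from where the row before left it, along the tool's axes as they then stand; what a row does not reach is not made up. A row lasts 1/10 s, in which the tool goes at most 50 mm and 8.59 degrees, less where a joint would pass 70% of its speed; a pose out of reach is approached as far as the arm can. A call with a gripper value outside its range is refused whole. The fingers move at their own pace and stop on an object; "force" is the grip in N (left out, the last holds). Time passes only in rows, so rows that do not move let the fingers close. It gives the time, the measured TCP pose, the force and the opening at its end, in the units of the state.
- observe(): the state, without advancing time (a new reading comes with each control period).
- camera(name): name is "scene" or "side" or "wrist"; returns a dict with "img" (400x640x3 uint8, red, green, blue), "z_map" (400x640 float32, m along the optical axis (not along the pixel's ray), 0 where there is no reading), "fx", "fy", "cx", "cy" (pixels), "cam_to_world" (4x4, takes a point from camera to world coordinates); the wrist camera has in their place "hand_eye" (4x4, takes a point from camera to tool coordinates, whose origin is the TCP and whose axes are the flange's). Camera axes: x right, y down, z forward; pixel columns grow to the right and rows downward; lengths in m; the calibration is good to about 2 mm. A picture is of the moment at which its call begins: read the wrist's pose just before it.
- finish_job(): hands the job in, once; it reports no verdict.
The state is a dict: "clock": time; "joint_pos": joint angles; "dq": joint speeds; "joint_efforts": joint torques, N m; "eef_pos": TCP position; "tool_rot": TCP orientation; "force": force on the tool from outside, world axes, zero at the start; "wrist_torque": the same for the moment, N m; "grip_width": finger opening in m.
Only numpy, scipy, OpenCV 4.12 (cv2) and the standard library are available. Lean on these libraries where they do the work, as an engineer would, in place of code of your own. Each camera call takes 0.05 s, during which the arm holds its last target.

## Task

Three loose steel pump gears of one tooth size but different tooth counts lie on the lab bench: pick out the one with twelve teeth, the same count as the dark master gear on the mesh tester. With the carriage still drawn back, seat it all the way down over the test post, hub up, and let go of it. Then slide the carriage by its black knob fully home towards the master gear, so that the teeth run into mesh, and let go.

Things in the scene. Friction and masses are not known exactly. Their poses are not given: they have to be found in the camera images.
- gear_12: steel spur gear with 12 teeth, the middle one in size of three loose gears (others: 9 and 16 teeth, 55 and 90 mm over the tips). 70 mm over the tips; rim 14 mm thick; round hub 32 mm in diameter up to 40 mm above the underside (26 above the rim); a 20 mm bore right through. Lies hub up: grip the hub from above. Origin: centre of the underside; z up; x (and every 30 deg) points at a tooth. 0.22 kg
- test_post (a point): foot of the test post, on its axis, at the level where a gear's underside rests, 34 mm above the bench. Steel post 14 mm in diameter, rising 46 mm from here, the last 16 mm a cone narrowing to 4 mm. It stands on the carriage and moves with it. z is up; the carriage slides home, level, along this point's -y axis, where the dark master gear (12 teeth, 70 mm over the tips) stands at the same level
- knob_top (a point): centre of the top of the carriage's upright round black knob, 26 mm in diameter, 53 mm tall (top 80 mm and carriage plate 27 mm above the bench), 85 mm from the test post along +y, on the side away from the master gear. Axes as for test_post: the carriage goes home along -y. Grip it from above with a finger on each x side, or push it from behind
- carriage (a joint): travel of the carriage in m: 0 drawn back, 0.045 home at its end stop; starts below 0.012; about 3 N of friction, stays where left. Post to master gear axis: 103 mm drawn back, 58 mm home. The oiled master gear turns freely but starts with a gap between teeth facing the post (within 4 deg): a gear set with a tooth towards it, within 10 deg, enters; otherwise teeth mostly nudge into step, but tips can jam

How it is judged (in metres and radians):
On the way:
1. the twelve-tooth gear sits on the test post, hub up and let go, while the carriage is still drawn back (horizontal distance between gear_12 and test_post below 0.008 m and z of gear_12 in the frame of test_post between -0.004 and 0.004 m and angle between gear_12's own z axis and vertical below 0.17 rad and contact force between gear_12 and the fingers below 0.1 N and value of joint carriage below 0.025 m), for 0.2 s.
At the end, for the whole second after the job is handed in: The twelve-tooth gear rests on the test post, hub up (within 10 degrees), its underside within 4 mm of its seat and its axis within 8 mm of the post's, at rest, and the carriage is home (within 5 mm of its end stop), so that the gear's teeth stand between the master gear's (horizontal distance between gear_12 and test_post below 0.008 m and z of gear_12 in the frame of test_post between -0.004 and 0.004 m and angle between gear_12's own z axis and vertical below 0.17 rad and value of joint carriage above 0.04 m and linear speed of gear_12 below 0.02 m/s); the robot touches nothing.
It also fails if it takes over 51 s, if anything falls off the work surface, if the arm or the gripper's body presses on something with over 40 N, if the wrist force passes 120 N, or if a joint passes its speed limit or range.

## Working session

There is one attempt and no reset: what is moved stays moved. The work goes in short steps, Python scripts to look and compute and a tool call to move; the robot and the scene stay as the last step left them, time stands still between calls to the robot, and variables do not carry over. Pictures are saved under pics/ and viewed, and the job is handed in when it is done.

Besides the shell and the picture viewer there is one more tool, called after ">>>" as name([rows], argument=value, ...), one row to a line, values as JSON. drive_tool: Moves the arm, as the interface text tells. Its arguments: {"type":"object","properties":{"commands":{"type":"array"},"force":{"type":"number"}},"required":["commands"]}

```bash
mkdir -p pics; ls
cat > h.py <<'E'
import numpy as np, cv2
from rig import observe, camera, finish_job, pinch_z
def cap(n,f):
    s=observe(); c=camera(n); cv2.imwrite('pics/'+f+'.png',c['img'][:,:,::-1]); 
    np.savez('pics/'+f+'.npz',**{k:np.array(v) for k,v in c.items()}, eef=s['eef_pos'], rot=s['tool_rot']); return c
E
python3 - <<'E'
from h import *
for n in ['scene','side','wrist']:
    c=cap(n,n+'0'); print(n,c['fx'],c.get('cam_to_world',c.get('hand_eye')))
print(observe(),pinch_z)
E
```

```text
pics
scene 509.9432504720521 [[ 0.08109188  0.73728608 -0.67069616  1.29450771]
 [ 0.99657519 -0.04904954  0.06657353 -0.11449571]
 [ 0.0161864  -0.67379773 -0.73873854  0.87881138]
 [ 0.          0.          0.          1.        ]]
side 503.8128399785906 [[-0.99028818 -0.10097104  0.09557286  0.42413447]
 [-0.13899005  0.7354583  -0.66316125  0.64117959]
 [-0.00332978 -0.67000443 -0.74234963  0.8229459 ]
 [ 0.          0.          0.          1.        ]]
wrist 287.6276103480898 [[-6.46435876e-04 -9.56123473e-01 -2.92963285e-01  7.90777613e-02]
 [ 9.99999614e-01 -7.92645210e-04  3.80358462e-04  9.26793043e-04]
 [-5.95885599e-04 -2.92962926e-01  9.56123616e-01 -1.57059759e-01]
 [ 0.00000000e+00  0.00000000e+00  0.00000000e+00  1.00000000e+00]]
{'clock': 0.15, 'joint_pos': array([64.65221908, 24.92828227,  1.43210235, 90.17500997, -0.66498336,
       64.97478254, -4.30320908]), 'dq': array([ 0.02111144, -0.16720841, -0.13844694, -0.12274291,  0.05144229,
       -0.11146727, -0.03925087]), 'joint_efforts': array([ 2.10516650e-03, -6.68268800e+01,  9.86210592e-01, -3.14699900e+01,
       -6.04126649e-02,  3.93300899e-02,  7.21340666e-05]), 'eef_pos': array([ 0.20813309, -0.58892351,  0.22612894]), 'tool_rot': array([-1.79930552e+02,  6.57478691e-03,  1.94638018e+01]), 'force': array([ 0.18162687, -0.20421618,  0.48610711]), 'wrist_torque': array([0.01567672, 0.0291022 , 0.03131722]), 'grip_width': 0.09172302413906892} 0.0188
```

View pics/scene0.png

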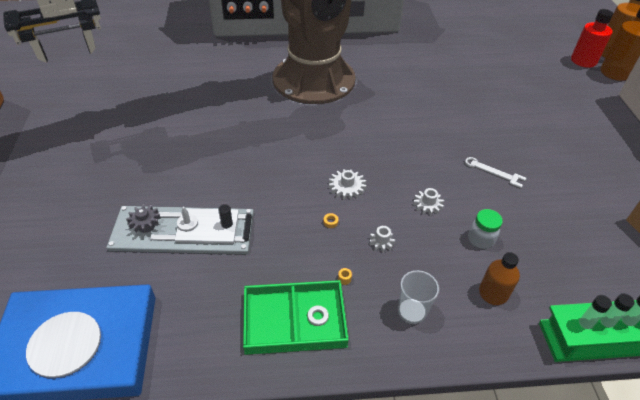

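View pics/side0.png

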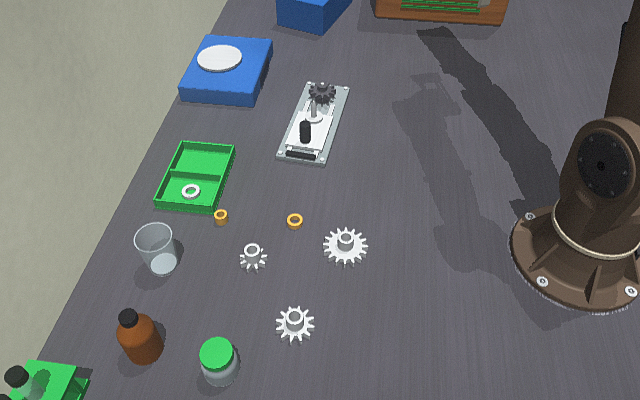

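The scene view shows the 16-tooth gear at (347,182), the 12-tooth candidate at (429,201) and the 9-tooth at (382,238). In the tester the master is at (143,218), the post at (186,217) and the knob at (226,215). Next I measure them.

```bash
cat >> h.py <<'E'
def load(f): return dict(np.load('pics/'+f+'.npz'))
from scipy.spatial.transform import Rotation as R
def c2w(c):
    if 'cam_to_world' in c: return c['cam_to_world']
    T=np.eye(4);T[:3,:3]=R.from_euler('xyz',c['rot'],degrees=True).as_matrix();T[:3,3]=c['eef'];return T@c['hand_eye']
def cloud(c):
    z=c['z_map'];v,u=np.mgrid[:z.shape[0],:z.shape[1]]
    P=np.stack([(u-c['cx'])/c['fx']*z,(v-c['cy'])/c['fy']*z,z],-1)
    T=c2w(c);W=P@T[:3,:3].T+T[:3,3];W[z==0]=np.nan;return W
def circ(W,x,y,r,z0,z1):
    m=(np.hypot(W[...,0]-x,W[...,1]-y)<r)&(W[...,2]>z0)&(W[...,2]<z1)
    p=W[m]; 
    if len(p)<3: return None
    (cx,cy),rad=cv2.minEnclosingCircle(p[:,:2].astype(np.float32)); return len(p),round(cx,4),round(cy,4),round(rad,4),p.mean(0).round(4)
E
python3 - <<'E'
from h import *
for f,pts in [('scene0',dict(g16=(347,182),g12=(429,201),g9=(382,238),master=(143,218),post=(186,217),knob=(226,211))),('side0',dict(g16=(345,245),g12=(294,323),g9=(252,257),master=(321,93),post=(313,110),knob=(305,124)))]:
    c=load(f);W=cloud(c);print(f)
    for k,(u,v) in pts.items():
        p=np.nanmedian(W[v-4:v+5,u-4:u+5].reshape(-1,3),0); print(k,W[v,u].round(3),p.round(3))
        if k[0]=='g':
            print('  rim',circ(W,p[0],p[1],.06,.008,.02),'hub',circ(W,p[0],p[1],.06,.034,.046))
        if k=='knob': print('  ',circ(W,p[0],p[1],.03,.075,.09))
        if k=='master': print('  ',circ(W,p[0],p[1],.05,.043,.052),circ(W,p[0],p[1],.05,.065,.09))
        if k=='post': print('  ',circ(W,p[0],p[1],.03,.055,.09))
    print('bench',np.nanmedian(W[150:160,400:420,2]) if f[1]=='c' else np.nanmedian(W[250:260,400:420,2]))
    a=c['img'][:,:,::-1]
    u,v=pts['g12'];u2,v2=pts['post']
    A=[cv2.resize(np.ascontiguousarray(a[y-30:y+30,x-40:x+40]),None,fx=5,fy=5,interpolation=cv2.INTER_CUBIC) for x,y in ((u,v),(u2,v2))]
    cv2.imwrite('pics/crop_'+f+'.png',np.hstack(A))
E
```

```text
scene0
g16 [0.466 0.042 0.032] [0.464 0.043 0.031]
  rim (535, 0.4501, 0.0446, 0.0462, array([0.458 , 0.044 , 0.0149])) hub (110, 0.4495, 0.0443, 0.0183, array([0.452 , 0.0449, 0.0404]))
g12 [0.537 0.221 0.031] [0.534 0.222 0.029]
  rim (308, 0.5216, 0.2272, 0.0362, array([0.5284, 0.2225, 0.0147])) hub (117, 0.5219, 0.2261, 0.0176, array([0.5221, 0.2254, 0.0401]))
g9 [0.637 0.096 0.033] [0.638 0.096 0.033]
  rim (160, 0.6253, 0.0986, 0.0276, array([0.6324, 0.0972, 0.0142])) hub (126, 0.625, 0.1002, 0.0176, array([0.6264, 0.0987, 0.0399]))
master [ 0.568 -0.405  0.057] [ 0.566 -0.406  0.054]
   (387, 0.5554, -0.4098, 0.0362, array([ 0.5603, -0.4088,  0.0485])) (26, 0.5565, -0.4094, 0.0102, array([ 0.5566, -0.4093,  0.0665]))
post [ 0.567 -0.317  0.052] [ 0.568 -0.316  0.049]
   (59, 0.5678, -0.3181, 0.0075, array([ 0.5675, -0.3172,  0.0684]))
knob [ 0.582 -0.228  0.082] [ 0.579 -0.229  0.08 ]
   (111, 0.5739, -0.2345, 0.0143, array([ 0.5747, -0.2331,  0.0805]))
bench 0.0024468139926780985
side0
g16 [0.451 0.057 0.031] [0.451 0.058 0.031]
  rim (827, 0.4518, 0.0447, 0.0454, array([0.45
[... 203 characters left out ...]
ub (181, 0.5224, 0.2262, 0.0166, array([0.5217, 0.227 , 0.0392]))
g9 [0.622 0.113 0.036] [0.623 0.112 0.033]
  rim (203, 0.6255, 0.0996, 0.0272, array([0.6231, 0.1059, 0.0135])) hub (141, 0.6265, 0.0995, 0.0162, array([0.6258, 0.1   , 0.0389]))
master [ 0.558 -0.391  0.051] [ 0.558 -0.394  0.049]
   (226, 0.5575, -0.4089, 0.0348, array([ 0.5568, -0.4036,  0.0476])) (8, 0.5601, -0.4083, 0.0068, array([ 0.5589, -0.4092,  0.0659]))
post [ 0.567 -0.314  0.057] [ 0.567 -0.317  0.05 ]
   (47, 0.5652, -0.3162, 0.0075, array([ 0.5664, -0.3154,  0.0669]))
knob [ 0.574 -0.233  0.079] [ 0.574 -0.231  0.08 ]
   (77, 0.5773, -0.235, 0.0155, array([ 0.5747, -0.2313,  0.0797]))
bench 0.00018250735388425365
```

View pics/crop_scene0.png

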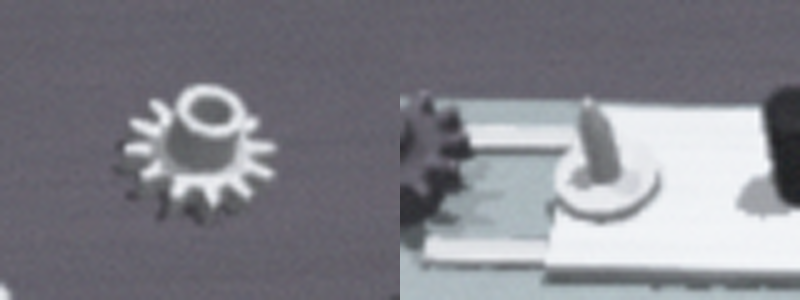

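View pics/crop_side0.png

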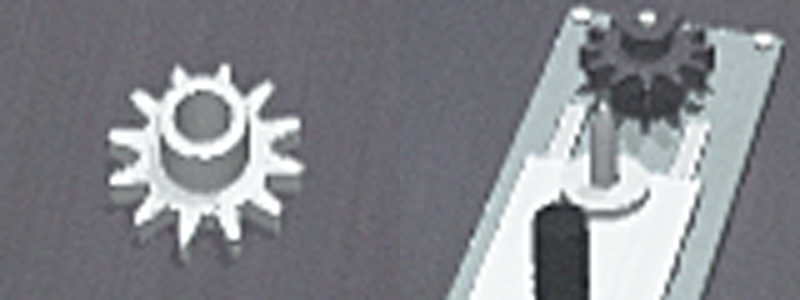

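```bash
cat >> h.py <<'E'
def phase(W,x,y,z0,z1,r0=.028,r1=.036,n=12):
    d=W[...,:2]-[x,y];r=np.hypot(d[...,0],d[...,1]);m=(r>r0)&(r<r1)&(W[...,2]>z0)&(W[...,2]<z1)
    th=np.arctan2(d[...,1],d[...,0])[m];s=np.exp(1j*n*th).mean()
    return len(th),np.degrees(np.angle(s))/n,abs(s)
E
python3 - <<'E'
from h import *
for f in ['scene0','side0']:
    W=cloud(load(f))
    for x,y in [(.522,.2262),(.5205,.2262),(.5235,.2262),(.522,.2245)]: print(f,phase(W,x,y,.010,.018), phase(W,x,y,.010,.018,.026,.034))
    print('master',phase(W,.5565,-.409,.044,.053))
E
```

```text
scene0 (76, np.float64(-3.4865049980375127), np.float64(0.7571586403035732)) (95, np.float64(-3.681439778073514), np.float64(0.6255242759737126))
scene0 (78, np.float64(-3.3679331057840662), np.float64(0.7032882858566422)) (97, np.float64(-3.3109488489473127), np.float64(0.5704164246532276))
scene0 (73, np.float64(-3.7304923878831975), np.float64(0.5926606124569027)) (96, np.float64(-4.027127471291524), np.float64(0.5655367361023628))
scene0 (75, np.float64(-2.6849984645809406), np.float64(0.6478173432026769)) (87, np.float64(-2.925045926666224), np.float64(0.607232126010162))
master (115, np.float64(7.800794180493855), np.float64(0.7235656073730208))
side0 (137, np.float64(-2.7385201989502796), np.float64(0.8105195192239362)) (167, np.float64(-2.8955884286190003), np.float64(0.7286985555803801))
side0 (133, np.float64(-3.124178223090573), np.float64(0.7361701704163988)) (163, np.float64(-3.249922528376013), np.float64(0.6815862591335832))
side0 (138, np.float64(-2.535075781964743), np.float64(0.7467108846327406)) (163, np.float64(-2.555552807246601), np.float64(0.6560051853812778))
side0 (144, np.float64(-2.4180537907160216), np.float64(0.7179406794613936)) (171, np.float64(-2.505988750757625), np.float64(0.656210983276146))
master (56, np.float64(7.063840549720809), np.float64(0.7041730400568244))
```

>>> drive_tool([
  [91.8,43,0,0,-0.06],
  [91.8,43,0,0,-0.06],
  [91.8,43,0,0,-0.06],
  [91.8,43,0,0,-0.06],
  [91.8,43,0,0,-0.06],
  [91.8,43,0,0,-0.06],
  [91.8,43,0,0,-0.06],
  [91.8,43,0,0,-0.06],
  [91.8,43,0,0,-0.06],
  [91.8,43,0,0,-0.06],
])

```text
clock: 1.15
eef_pos: [0.5566, -0.3454, 0.2263]
tool_rot: [-180.0, 0.0, 54.0]
force: [0.1, 0.7, 0.4]
grip_width: 0.0918
```

>>> drive_tool([
  [91.8,30,-12,0,-0.142],
  [91.8,30,-18,0,-0.142],
  [91.8,35,-20,0,-0.142],
  [91.8,40,-20,0,-0.142],
  [91.8,42,-5,0,0],
  [91.8,42,-5,0,0],
  [91.8,42,-5,0,0],
  [91.8,42,-5,0,0],
  [91.8,42,-5,0,0],
  [91.8,42,-5,0,0],
  [91.8,42,-5,0,0],
  [91.8,42,-5,0,0],
  [91.8,42,-5,0,0],
  [91.8,0,0,0,0],
])

```text
clock: 2.55
eef_pos: [0.5206, 0.1899, 0.2269]
tool_rot: [-180.0, -0.2, 86.9]
force: [-1.0, -0.1, 1.0]
grip_width: 0.0919
```

Run:
```python
from h import *
cap('wrist','w1');s=observe();print(s['eef_pos'],s['tool_rot'],s['joint_pos'])
W=cloud(load('w1'));print(circ(W,.522,.226,.06,.034,.046),circ(W,.522,.226,.06,.008,.02));print(phase(W,.522,.2262,.01,.018))
```

```text
[0.52131166 0.18615346 0.22660014] [-1.79960862e+02 -7.85248209e-02  8.67220785e+01] [ -3.41762349  21.20965265 -29.04553012  98.39099621  11.24059441
  63.30508432 -39.16744252]
(342, 0.5212, 0.2248, 0.016, array([0.5212, 0.2252, 0.0387])) (1007, 0.5211, 0.2249, 0.0349, array([0.5213, 0.2271, 0.0131]))
(235, np.float64(-2.926886594905133), np.float64(0.7631805168662174))
```

View pics/w1.png

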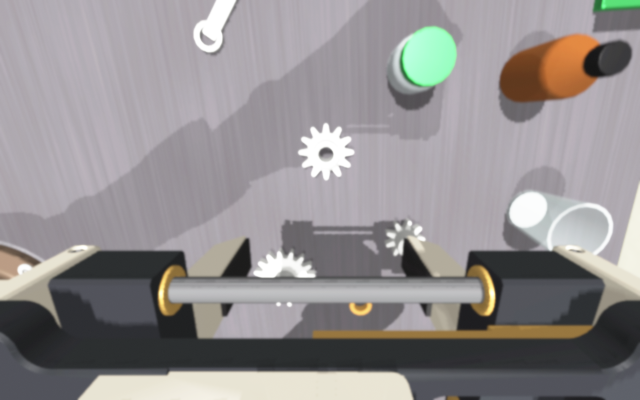

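The wrist view shows the 12-tooth gear at (326,153), hub up and clear of its neighbours. Its position and phase agree with the fixed cameras.

>>> drive_tool([
  [80,20,-1,20,0],
  [80,19,-1,30,0],
  [80,0,0,40,0],
  [80,0,0,40,0],
  [80,0,0,20,0],
  [80,0,0,0,0],
  [80,0,0,0,0],
])

```text
clock: 3.3
eef_pos: [0.5233, 0.2208, 0.0771]
tool_rot: [-180.0, 0.0, 86.3]
force: [0.3, -0.5, 1.5]
grip_width: 0.0798
```

Run:
```python
from h import *
s=observe();print(s['eef_pos'],s['tool_rot']);cap('wrist','w2')
W=cloud(load('w2'));print(circ(W,.522,.226,.06,.034,.046),circ(W,.522,.226,.06,.008,.02));print(phase(W,.5215,.2255,.01,.018))
```

```text
[0.5232865  0.22081854 0.07709408] [-1.79993691e+02  2.58539122e-02  8.63251681e+01]
(933, 0.5214, 0.2254, 0.016, array([0.5216, 0.226 , 0.0386])) (2352, 0.5212, 0.2251, 0.035, array([0.5218, 0.2308, 0.0131]))
(618, np.float64(-2.9235209536923583), np.float64(0.8305791746824868))
```

View pics/w2.png

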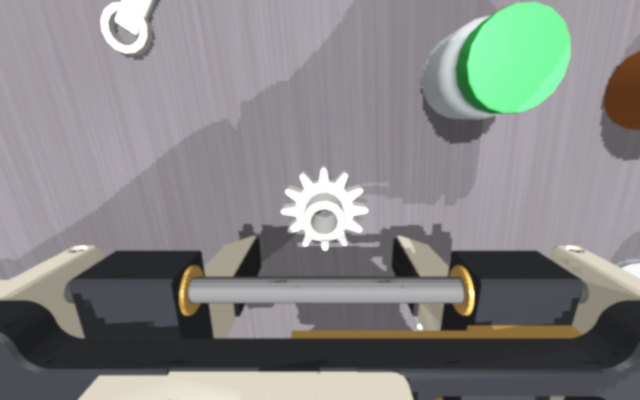

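The gear is centred between the fingers at (323,215). It needs about 5 mm more in tool x and −2 mm in y, then I go down and grip.

>>> drive_tool([
  [80,5,-2,10,0],
  [70,0,0,20,0],
  [60,0,0,20,0],
  [50,0,0,9,0],
  [40,0,0,0,0],
  [30,0,0,0,0],
  [25,0,0,0,0],
  [25,0,0,0,0],
  [25,0,0,0,0],
  [25,0,0,0,0],
], force=30)

```text
clock: 4.35
eef_pos: [0.5219, 0.2271, 0.0187]
tool_rot: [179.9, -0.0, 86.4]
force: [0.4, -0.9, 5.6]
grip_width: 0.0314
```

>>> drive_tool([
  [25,0,0,-20,0],
  [25,0,0,-40,0],
  [25,0,0,-45,0],
  [25,0,0,-45,0],
  [25,-20,4,0,0.01],
  [25,-42,7,0,0.02],
  [25,-42,7,0,0.017],
  [25,-42,7,0,0],
  [25,-42,7,0,0],
  [25,-42,7,0,0],
  [25,-42,7,0,0],
  [25,-42,7,0,0],
  [25,-42,7,0,0],
  [25,-42,7,0,0],
  [25,-42,7,0,0],
  [25,-42,7,0,0],
  [25,-42,7,0,0],
  [25,-15,3,0,0],
  [25,0,0,0,0],
  [25,0,0,0,0],
])

```text
clock: 6.35
eef_pos: [0.5554, -0.3176, 0.1673]
tool_rot: [-180.0, -0.1, 83.7]
force: [-0.3, 0.9, -2.6]
grip_width: 0.0316
```

Run:
```python
from h import *
s=observe();print(s['eef_pos'],s['tool_rot'],s['force'],s['grip_width'])
for n in ['wrist','scene','side']: cap(n,n+'3')
for n in ['wrist','scene','side']:
    W=cloud(load(n+'3'));print(n,'knob',circ(W,.5745,-.2335,.03,.075,.09),'post',circ(W,.566,-.318,.02,.055,.09),'master',circ(W,.5565,-.409,.05,.043,.052),phase(W,.5565,-.409,.044,.053))
    z=s['eef_pos'][2]-.0187
    print('  gear',circ(W,s['eef_pos'][0],s['eef_pos'][1],.055,z+.008,z+.018),phase(W,s['eef_pos'][0],s['eef_pos'][1],z+.006,z+.018))
a=[load(n+'3')['img'][:,:,::-1] for n in ['scene','side']]
cv2.imwrite('pics/m3.png',np.hstack([cv2.resize(np.ascontiguousarray(a[0][120:270,90:290]),(400,300)),cv2.resize(np.ascontiguousarray(a[1][20:170,220:420]),(400,300))]))
```

```text
[ 0.5554348  -0.31763642  0.16729652] [-1.79953021e+02 -7.39300271e-02  8.37060827e+01] [-0.25037627  0.91377645 -2.57333087] 0.0316053087692532
wrist knob (794, 0.5741, -0.2353, 0.0129, array([ 0.5741, -0.2352,  0.0788])) post (168, 0.5658, -0.3188, 0.0068, array([ 0.5654, -0.3165,  0.0684])) master (23, 0.556, -0.4131, 0.0331, array([ 0.5534, -0.4404,  0.0474])) (15, np.float64(8.65449751076663), np.float64(0.8375763404238132))
  gear (2354, 0.557, -0.3095, 0.0322, array([ 0.5566, -0.3035,  0.1615])) (483, np.float64(-4.8762424095993815), np.float64(0.8218122688784926))
scene knob (110, 0.573, -0.233, 0.0149, array([ 0.575 , -0.2333,  0.0808])) post (59, 0.5645, -0.3186, 0.0077, array([ 0.5674, -0.3173,  0.0683])) master (385, 0.5563, -0.4102, 0.0356, array([ 0.5607, -0.4079,  0.0487])) (114, np.float64(7.099526092931519), np.float64(0.7452980619783601))
  gear (282, 0.5549, -0.3156, 0.0357, array([ 0.5648, -0.308 ,  0.1626])) (129, np.float64(-4.197888055745074), np.float64(0.8143274370783585))
side knob (80, 0.5732, -0.2328, 0.0145, array([ 0.5745, -0.2315,  0.0794])) post (47, 0.565, -0.3147, 0.0075, array([ 0.5661, -0.3152,  0.067 ])) master (216, 0.5599, -0.4073, 0.0376, array([ 0.557 , -0.4028,  0.0477])) (53, np.float64(7.2786417960045275), np.float64(0.6153546938457061))
  gear (222, 0.5558, -0.3154, 0.0358, array([ 0.5554, -0.3038,  0.1618])) (106, np.float64(-5.753924117952675), np.float64(0.6058598968589186))
```

View pics/wrist3.png

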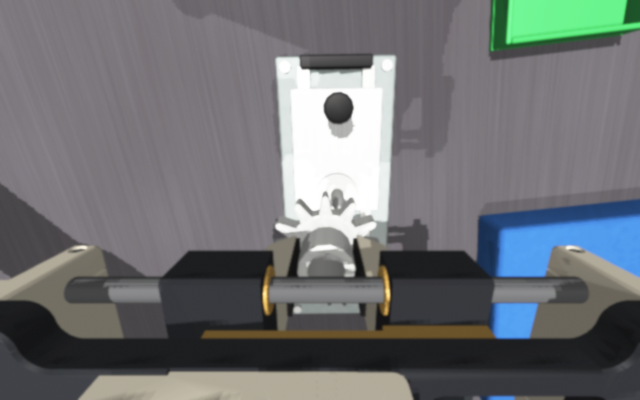

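View pics/m3.png

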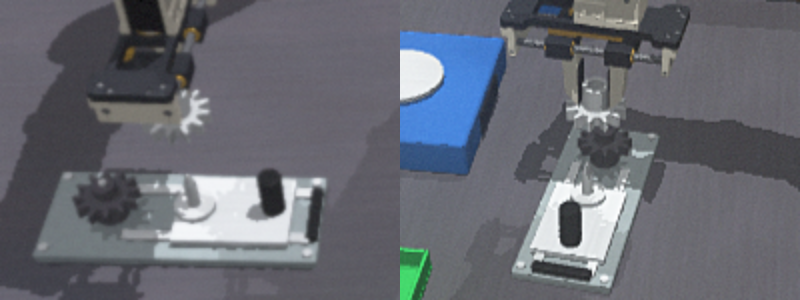

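Run:
```python
from h import *
from scipy.optimize import least_squares as LS
def wall(W,x,y,r,z0,z1,rt):
    m=(np.hypot(W[...,0]-x,W[...,1]-y)<rt)&(W[...,2]>z0)&(W[...,2]<z1);p=W[m]
    s=LS(lambda q:np.hypot(p[:,0]-q[0],p[:,1]-q[1])-r,[x,y],loss='soft_l1',f_scale=.001);return len(p),s.x.round(4),np.median(abs(s.fun)).round(5)
for n in ['wrist3','scene3','side3']:
    c=load(n);W=cloud(c);b=.1486
    print(n,'hub',wall(W,.5555,-.317,.016,b+.020,b+.036,.021),'post',wall(W,.5655,-.318,.007,.042,.062,.012),'knob',wall(W,.574,-.234,.013,.045,.076,.018))
```

```text
wrist3 hub (1150, array([ 0.5552, -0.3187]), np.float64(0.00135)) post (72, array([ 0.5659, -0.3201]), np.float64(0.00011)) knob (7, array([ 0.5741, -0.2351]), np.float64(0.00034))
scene3 hub (35, array([ 0.5548, -0.318 ]), np.float64(0.00063)) post (45, array([ 0.5633, -0.3181]), np.float64(0.00059)) knob (117, array([ 0.5717, -0.234 ]), np.float64(0.00064))
side3 hub (118, array([ 0.5565, -0.3174]), np.float64(0.00176)) post (38, array([ 0.5665, -0.3192]), np.float64(0.00081)) knob (116, array([ 0.5753, -0.2347]), np.float64(0.00081))
```

>>> drive_tool([
  [25,0,10,15,0],
  [25,0,0,25,0],
  [25,0,0,15,0],
  [25,0,0,0,0],
  [25,0,0,0,0],
])

```text
clock: 7.0
eef_pos: [0.5657, -0.3194, 0.1125]
tool_rot: [-180.0, -0.0, 83.7]
force: [0.3, -0.2, -2.2]
grip_width: 0.0318
```

Run:
```python
from h import *
s=observe();print(s['eef_pos'],s['tool_rot'],s['force'],s['grip_width'])
for n in ['scene','side','wrist']: cap(n,n+'4')
a=[load(n+'4')['img'][:,:,::-1] for n in ['scene','side']]
cv2.imwrite('pics/m4.png',np.hstack([cv2.resize(np.ascontiguousarray(a[0][150:270,110:270]),(400,300)),cv2.resize(np.ascontiguousarray(a[1][50:170,240:400]),(400,300))]))
```

```text
[ 0.56569397 -0.31944997  0.11249083] [-1.79960045e+02 -2.21147944e-02  8.37191251e+01] [ 0.2767465  -0.22938679 -2.24602434] 0.031843738001719316
```

View pics/m4.png

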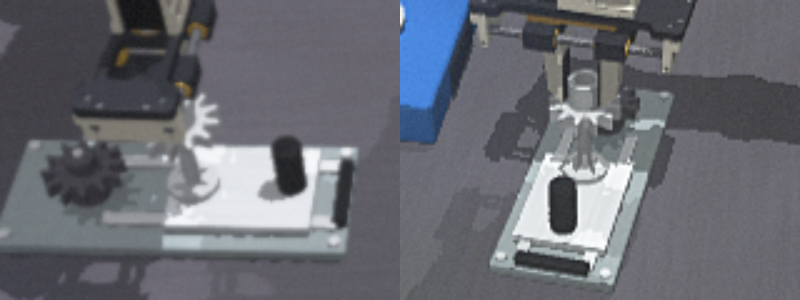

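The gear is above the post in both views (post tip under the gear at about (185,150) and (583,130) in the montage). I lower gently and watch the force.

>>> drive_tool([
  [25,0,0,8,0],
  [25,0,0,8,0],
  [25,0,0,8,0],
  [25,0,0,8,0],
  [25,0,0,0,0],
])

```text
clock: 7.65
eef_pos: [0.5646, -0.3195, 0.079]
tool_rot: [-179.9, -0.0, 83.7]
force: [-0.5, 0.1, -3.5]
grip_width: 0.0316
```

>>> drive_tool([
  [25,0,0,8,0],
  [25,0,0,8,0],
  [25,0,0,6,0],
  [25,0,0,0,0],
  [25,0,0,0,0],
])

```text
clock: 8.15
eef_pos: [0.5656, -0.3198, 0.0586]
tool_rot: [-180.0, -0.0, 83.7]
force: [0.2, -0.3, -2.5]
grip_width: 0.0314
```

>>> drive_tool([
  [25,0,0,3,0],
  [25,0,0,2,0],
  [25,0,0,0,0],
  [25,0,0,0,0],
])

```text
clock: 8.55
eef_pos: [0.5656, -0.3198, 0.0538]
tool_rot: [180.0, 0.0, 83.7]
force: [0.0, 0.4, -3.5]
grip_width: 0.0315
```

>>> drive_tool([
  [40,0,0,0,0],
  [55,0,0,0,0],
  [55,0,0,0,0],
  [55,0,0,0,0],
])

```text
clock: 8.95
eef_pos: [0.5658, -0.3199, 0.054]
tool_rot: [180.0, 0.0, 83.7]
force: [0.5, -0.7, -0.3]
grip_width: 0.0539
```

Run:
```python
from h import *
s=observe();print(s['eef_pos'],s['tool_rot'],s['force'],s['grip_width'])
for n in ['scene','side','wrist']: cap(n,n+'5')
a=[load(n+'5')['img'][:,:,::-1] for n in ['scene','side']]
cv2.imwrite('pics/m5.png',np.hstack([cv2.resize(np.ascontiguousarray(a[0][150:270,110:270]),(400,300)),cv2.resize(np.ascontiguousarray(a[1][50:170,240:400]),(400,300))]))
for n in ['scene5','side5','wrist5']:
    W=cloud(load(n));print(n,'rim',circ(W,.5655,-.318,.04,.043,.054),'hub',circ(W,.5655,-.318,.022,.068,.077),'bands',circ(W,.5655,-.318,.022,.077,.09))
```

```text
[ 0.56581794 -0.31991102  0.05399226] [1.79971392e+02 1.18039673e-02 8.36930600e+01] [ 0.51004631 -0.65871825 -0.34485299] 0.05392550074306269
scene5 rim (180, 0.5634, -0.3195, 0.0352, array([ 0.5707, -0.3039,  0.0483])) hub None bands None
side5 rim (214, 0.5684, -0.3187, 0.0357, array([ 0.5672, -0.3107,  0.0478])) hub (94, 0.5661, -0.318, 0.018, array([ 0.5656, -0.3183,  0.0729])) bands (5, 0.5712, -0.3197, 0.0064, array([ 0.5694, -0.3186,  0.0779]))
wrist5 rim (3289, 0.5652, -0.3218, 0.0352, array([ 0.5662, -0.3114,  0.0472])) hub (1311, 0.5652, -0.3211, 0.016, array([ 0.5661, -0.3147,  0.0722])) bands (80, 0.5662, -0.3193, 0.0029, array([ 0.5661, -0.3189,  0.0786]))
```

View pics/m5.png

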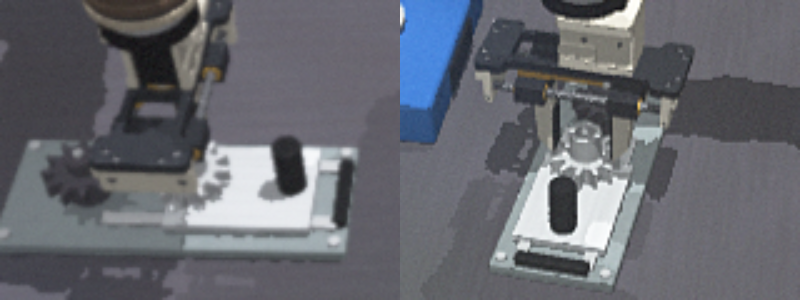

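The gear is seated: rim top at 48 mm, hub top at 72–74 mm, axis within about 2 mm of the post. Now I back off upwards and move to the knob.

>>> drive_tool([
  [60,0,0,-10,0],
  [60,0,0,-25,0],
  [60,0,0,-30,0],
  [60,30,0,-20,0],
  [60,30,0,0,0],
  [60,25,0,0,0],
  [60,0,0,0,0],
  [60,0,0,0,0],
])

```text
clock: 9.9
eef_pos: [0.5752, -0.235, 0.1395]
tool_rot: [180.0, 0.0, 83.8]
force: [-0.3, -0.7, 0.6]
grip_width: 0.0598
```

Run:
```python
from h import *
s=observe();print(s['eef_pos'],s['tool_rot'],s['force'],s['grip_width'])
for n in ['scene','side','wrist']: cap(n,n+'6')
a=[load(n+'6')['img'][:,:,::-1] for n in ['scene','side']]
cv2.imwrite('pics/m6.png',np.hstack([cv2.resize(np.ascontiguousarray(a[0][150:270,110:270]),(400,300)),cv2.resize(np.ascontiguousarray(a[1][50:170,240:400]),(400,300))]))
for n in ['scene6','side6','wrist6']:
    W=cloud(load(n));print(n,'rim',circ(W,.5655,-.318,.037,.043,.054),phase(W,.5655,-.319,.043,.054,.028,.035),'hub',circ(W,.5655,-.318,.022,.068,.077),'knob',circ(W,.574,-.234,.03,.077,.09),'master',phase(W,.5565,-.41,.044,.053,.028,.035))
```

```text
[ 0.57523256 -0.23496729  0.13953718] [1.79958681e+02 2.52630616e-02 8.37716674e+01] [-0.33664679 -0.68844954  0.57328094] 0.059821103505230934
scene6 rim (336, 0.5647, -0.3195, 0.0355, array([ 0.5718, -0.3179,  0.0486])) (96, np.float64(-5.599408885509168), np.float64(0.6530617297750297)) hub (140, 0.564, -0.3198, 0.0167, array([ 0.566 , -0.3195,  0.0735])) knob (102, 0.5742, -0.2331, 0.0139, array([ 0.5743, -0.2335,  0.081 ])) master (104, np.float64(7.686452094472796), np.float64(0.7220192076604538))
side6 rim (237, 0.5665, -0.3192, 0.0352, array([ 0.5653, -0.3117,  0.0479])) (66, np.float64(-5.572645709749573), np.float64(0.7135378621907834)) hub (65, 0.5654, -0.3187, 0.0173, array([ 0.5694, -0.3174,  0.0728])) knob (71, 0.5742, -0.2338, 0.0143, array([ 0.5749, -0.2319,  0.0798])) master (34, np.float64(4.861544201017332), np.float64(0.4696965582673397))
wrist6 rim (719, 0.5649, -0.3213, 0.0349, array([ 0.567 , -0.3039,  0.0469])) (167, np.float64(-5.2359915550994085), np.float64(0.7245101782777786)) hub (310, 0.5648, -0.3235, 0.0154, array([ 0.5641, -0.3289,  0.0725])) knob (707, 0.5742, -0.2351, 0.0127, array([ 0.5741, -0.2346,  0.079 ])) master (0, np.float64(nan), np.float64(nan))h.py:22: RuntimeWarning: Mean of empty slice.
  th=np.arctan2(d[...,1],d[...,0])[m];s=np.exp(1j*n*th).mean()
  ret = ret.dtype.type(ret / rcount)
```

View pics/m6.png

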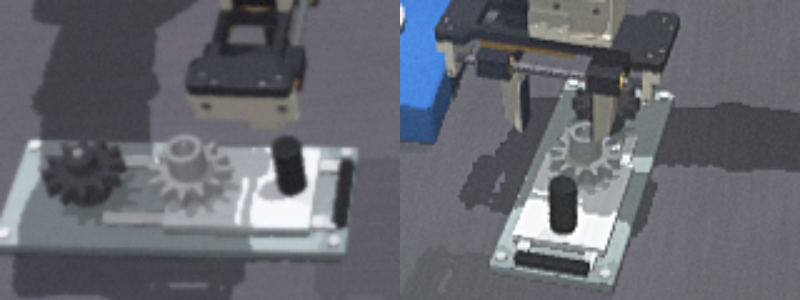

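Gear phase is −5.5° against an ideal −5.8°, so a tooth faces the master. Now I grip the knob.

>>> drive_tool([
  [60,0,-1,20,0],
  [60,0,0,30,0],
  [60,0,0,30,0],
  [60,0,0,12,0],
  [45,0,0,0,0],
  [30,0,0,0,0],
  [20,0,0,0,0],
  [20,0,0,0,0],
  [20,0,0,0,0],
], force=25)

```text
clock: 10.95
eef_pos: [0.5744, -0.2354, 0.0477]
tool_rot: [179.9, 0.0, 83.7]
force: [-0.6, -0.3, 6.4]
grip_width: 0.0253
```

>>> drive_tool([
  [20,-3,0,0,0],
  [20,-3,0,0,0],
  [20,-3,0,0,0],
  [20,-3,0,0,0],
  [20,-3,0,0,0],
  [20,0,0,0,0],
])

```text
clock: 11.55
eef_pos: [0.573, -0.2504, 0.0477]
tool_rot: [179.9, 0.0, 83.7]
force: [-0.4, 1.2, 6.5]
grip_width: 0.0257
```

>>> drive_tool([
  [20,-3,0,0,0],
  [20,-3,0,0,0],
  [20,-3,0,0,0],
  [20,-2,0,0,0],
  [20,-2,0,0,0],
  [20,-2,0,0,0],
  [20,-2,0,0,0],
  [20,0,0,0,0],
  [20,0,0,0,0],
])

```text
clock: 12.45
eef_pos: [0.5714, -0.267, 0.0477]
tool_rot: [179.9, 0.0, 83.7]
force: [0.3, 1.1, 5.4]
grip_width: 0.0257
```

Run:
```python
from h import *
s=observe();print(s['eef_pos'],s['tool_rot'],s['force'],s['grip_width'])
for n in ['scene','side']: cap(n,n+'7')
a=[load(n+'7')['img'][:,:,::-1] for n in ['scene','side']]
cv2.imwrite('pics/m7.png',np.hstack([cv2.resize(np.ascontiguousarray(a[0][150:270,110:270]),(400,300)),cv2.resize(np.ascontiguousarray(a[1][50:170,240:400]),(400,300))]))
```

```text
[ 0.57140701 -0.26696826  0.0477418 ] [1.79885357e+02 3.47511754e-03 8.37094132e+01] [0.33921177 1.07258595 5.41368511] 0.02572104454245661
```

View pics/m7.png

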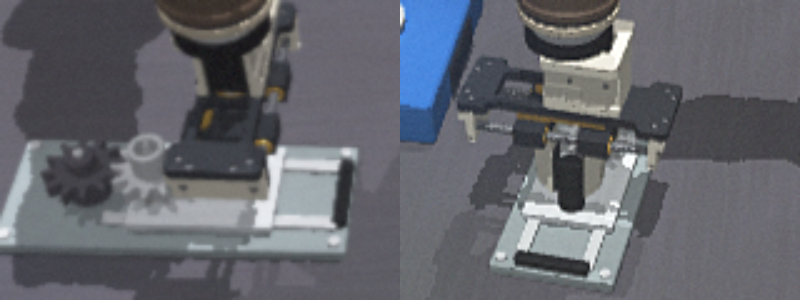

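The teeth have entered mesh with little force. I push on to the end stop.

>>> drive_tool([
  [20,-1.5,0,0,0],
  [20,-1.5,0,0,0],
  [20,0,0,0,0],
  [20,0,0,0,0],
])

```text
clock: 12.95
eef_pos: [0.5711, -0.2696, 0.0478]
tool_rot: [179.9, -0.0, 83.7]
force: [-0.3, 2.7, 6.6]
grip_width: 0.0259
```

>>> drive_tool([
  [20,-1.5,0,0,0],
  [20,-1.5,0,0,0],
  [20,0,0,0,0],
  [20,0,0,0,0],
])

```text
clock: 13.35
eef_pos: [0.5711, -0.2697, 0.0477]
tool_rot: [179.9, -0.2, 83.8]
force: [-0.5, 8.3, 7.0]
grip_width: 0.0254
```

>>> drive_tool([
  [20,-2,0,0,0],
  [20,-1.5,0,0,0],
  [20,0,0,0,0],
  [20,0,0,0,0],
])

```text
clock: 13.75
eef_pos: [0.5711, -0.2698, 0.0477]
tool_rot: [179.9, -0.4, 84.0]
force: [-1.5, 18.4, 10.6]
grip_width: 0.0256
```

It is a hard stop: 18 N and no motion. I take the preload off, open the fingers and withdraw.

>>> drive_tool([
  [20,3,0,0,0],
  [20,2.5,0,0,0],
  [20,0,0,0,0],
  [35,0,0,0,0],
  [60,0,0,0,0],
  [60,0,0,0,0],
  [60,0,0,0,0],
  [60,0,0,-15,0],
  [60,0,0,-30,0],
  [60,0,0,-40,0],
  [60,0,0,-40,0],
  [60,40,0,-20,0],
  [60,45,0,0,0],
  [60,45,0,0,0],
  [60,30,0,0,0],
  [60,0,0,0,0],
  [60,0,0,0,0],
])

```text
clock: 15.45
eef_pos: [0.5878, -0.1114, 0.1928]
tool_rot: [179.9, 0.0, 83.8]
force: [0.3, -0.8, -0.2]
grip_width: 0.0601
```

Run:
```python
from h import *
s=observe();print(s['clock'],s['eef_pos'],s['force'],s['grip_width'])
for n in ['scene','side']: cap(n,n+'8')
a=[load(n+'8')['img'][:,:,::-1] for n in ['scene','side']]
cv2.imwrite('pics/m8.png',np.hstack([cv2.resize(np.ascontiguousarray(a[0][150:270,110:270]),(400,300)),cv2.resize(np.ascontiguousarray(a[1][50:170,240:400]),(400,300))]))
for n in ['scene8','side8']:
    W=cloud(load(n));print(n,'hub',circ(W,.562,-.352,.022,.068,.08),'rim',circ(W,.562,-.352,.027,.043,.054),'knob',circ(W,.571,-.27,.03,.077,.09),'master hub',circ(W,.5565,-.41,.02,.065,.09))
```

```text
15.45 [ 0.58775705 -0.11135431  0.19276446] [ 0.33978902 -0.75409605 -0.16897285] 0.06008015533451759
scene8 hub (148, 0.5618, -0.3499, 0.0176, array([ 0.5627, -0.351 ,  0.0738])) rim (226, 0.5622, -0.352, 0.027, array([ 0.5699, -0.3505,  0.0493])) knob (98, 0.5712, -0.2677, 0.0132, array([ 0.5715, -0.2674,  0.0813])) master hub (22, 0.5549, -0.4114, 0.0122, array([ 0.5566, -0.4115,  0.0667]))
side8 hub (10, 0.5569, -0.3478, 0.0128, array([ 0.5541, -0.3504,  0.0734])) rim (60, 0.5568, -0.3378, 0.0165, array([ 0.5593, -0.335 ,  0.0487])) knob (15, 0.5648, -0.2674, 0.0126, array([ 0.5631, -0.2644,  0.0794])) master hub None
```

View pics/m8.png

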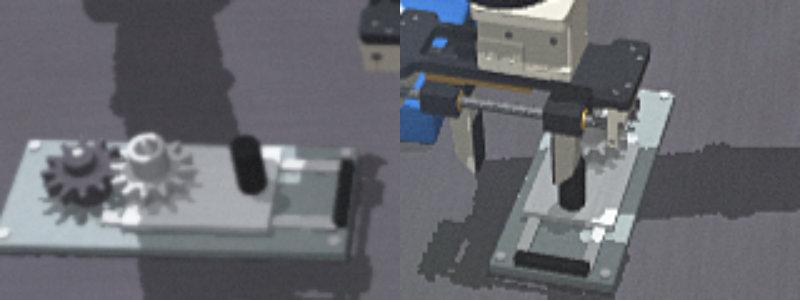

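The scene view shows the gears meshed at about (110,175), with the gear flat on its post and nothing touching it. The axis distance is about 59 mm against 58 mm at home, so I hand the job in.

```bash
python3 -c "
from rig import finish_job;print(finish_job())"
```

```text
the job is handed in; nothing more can be done
None
```

I seated the twelve-tooth gear on the test post, hub up, and let go with the carriage still drawn back. I then slid the carriage home by its knob, let go and handed the job in at about 15.5 s. No verdict came back.

- **Seating:** the rim top read 47–49 mm and the hub top 72–74 mm, which fits a gear fully down. Its axis was within about 2 mm of the post's, and the tooth phase was about 0.3° from ideal.
- **Sliding home:** the carriage moved about 34.5 mm and stopped hard, with 18 N of push and no further motion. From the measured start of about 11 mm, that puts it at about 45 mm.
- **After letting go:** the scene camera shows the teeth in mesh, the gear flat on its post and nothing touching it. The gear-to-master distance was about 59 mm (58 mm nominal), and the knob stayed where I left it, within camera error.
- **Disagreements:** the side camera's last view was partly blocked by the gripper, so its final figures are no use as a check. Earlier, the wrist camera read positions 1–2 mm off the fixed cameras in y, within the stated calibration.

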